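# Seat the burr carrier in the coffee grinder

## Task

The grinder's burr carrier, the notched steel disc with three lugs on the opened coffee grinder, still stands proud. With the fingertips push its lugs round, either way, until the notch in its rim stands at the steel key post, then press the centre cap down until the carrier is fully home over the key, and leave it there. Do not lift the carrier, and leave the things round the grinder where they stand.

Things in the scene. Friction and masses are not known exactly. Their poses are not given: they have to be found in the camera images.
- grinder: coffee grinder base without its hopper, black, fixed to the worktop: round foot 170 mm across, 16 mm high, round housing 146 mm across, its flat top 85 mm above the worktop. Origin at the centre of the underside, z up; the disc's axis is this z axis. -x is the front, where the key post stands
- key (a point): the steel key, fixed to the grinder at the front edge of the housing top: a post 9 mm radial x 10 mm wide at 62 to 71 mm from the axis, just outside the disc's rim, top 94 mm above the worktop, with a rounded nib 6 mm wide that reaches inward under the rim as far as 50 mm from the axis, nib top 93 mm above the worktop. The point lies on top of the nib, 58 mm from the axis
- notch (a point): the only notch in the disc's rim: 12 mm wide, cut from the rim (58 mm from the axis) in to 47 mm, right through the 8 mm disc. The point is its middle, 52.5 mm from the axis, level with the disc's upper face (103 mm above the worktop at first, 95 when home). The disc goes home only with the notch over the nib within about 3 mm either side; else it lands on the nib after 2 mm and stops
- cap_top (a point): middle of the flat top of the round steel centre cap, 30 mm across, on the disc's axis; it stands 6 mm above the disc's face and does not turn. Press here, straight down: it moves 8 mm with about 7 N of steady drag, carries the disc with it, stops hard when home and stays where it is left
- lug0 (a point): top centre of one of three equal finger lugs on the disc: upright radial bars 26 mm long (28 to 54 mm from the axis), 10 mm thick, standing 16 mm above the disc's face. The point is 41 mm from the axis, on the lug's top. Seen from above this lug is 60 degrees counter-clockwise from the notch
- lug1 (a point): the same point on the second lug, opposite the notch
- lug2 (a point): the same point on the third lug, 60 degrees clockwise from the notch
- carrier (a joint): turn of the disc about the vertical axis, rad, counter-clockwise from above positive, 0 (or a full turn) when the notch is at the key. Turns freely round with a light drag of 0.1 N m and stays where it is left
- hub (a joint): downward travel of the cap and disc, m: 0 standing proud as at the start, 0.008 fully home, negative if lifted
- muffin: bystander, loose: muffin 85 mm across, 73 mm high; origin under its centre
- espresso_cup: bystander, loose: cup with handle 60 x 87 mm, 56 mm high; origin under its centre
- honey_jar: bystander, loose: glass jar with green lid, 64 mm across, 84 mm high; origin under its centre
- price_card: bystander, loose: white card 75 mm wide, 54 mm high in a slotted foot; origin under its centre
- till_roll: bystander, loose: white paper roll standing on end, 53 mm across, 57 mm high; origin under its centre

How it is judged:
At the end, for the whole second after the job is handed in: the carrier is at rest, pressed down at least 6.5 of its 8 mm, with its notch over the key (notch point within 7.5 mm of the key point seen from above; 5.5 mm when exact) (value of joint hub above 0.0065 m and horizontal distance between notch and key below 0.0075 m and velocity of joint carrier between -0.02 and 0.02 rad/s and velocity of joint hub between -0.002 and 0.002 m/s); the robot touches nothing.
It fails at once if the carrier is lifted more than 3 mm above where it stood (value of joint hub below -0.003 m).
It fails at once if a bystander is moved more than 20 mm (distance of any of muffin, espresso_cup, honey_jar, price_card, till_roll from where it was at the start of the episode above 0.02 m).
It also fails if it takes over 48 s, if anything falls off the work surface, if the arm or the gripper's body presses on something with over 40 N, if the wrist force passes 120 N, or if a joint passes its speed limit or range.

## Robot

A 6-joint arm with a two-finger parallel gripper is mounted at the origin on a cart in front of the work surface, level with it; the furniture and walls round the work are solid. World frame = base frame: x ahead of the robot, y to its left, z up, the work surface at z = 0. Lengths are in m, angles in rad, forces in N, time in s.
With the tool pointing down it reaches from about 0.35 to 0.975 m from the base axis. Payload 4.9 kg.
Tool frame: the origin (TCP) lies at the very end of the fingers, on their centre line; the grasp point (between the pads) lies 19 mm behind it; z points along the fingers, y is the line along which they close (so a half turn about z gives the same grasp; the last joint's range is limited). The gripper opens to 85 mm and grips with 20 to 120 N. Pads are 22 mm wide; open, the fingers measure 114 mm over their backs; the gripper's body (76 mm by 85 mm) begins 54 mm behind the grasp point. The pads swing forward as they close: fully open they stand 13 mm farther back than shut.
Start: joints at [-1.219, 0.053, 1.613, -0, 1.476, -0.119], TCP at [0.283, -0.557, 0.231] pointing down, gripper open.
Joint ranges: [-3.01, 3.01], [-1.01, 2.22], [0.06, 2.58], [-1.02, 4.17], [0.09, 2.62], [-3.14, 3.14]. Speed limits (rad/s): [2.57, 2.57, 3.14, 3.14, 3.14, 3.14].

## Interface

Orientations are given as a unit quaternion [w, x, y, z].
In Python, from plant import manip, vision, order gives the robot as it stands.
- The arm moves only by the tool play_rows, never from a script. Its argument "steps" is a list that holds one entry, the list of rows, each a list of 6 numbers: the shift along the tool's x, y, z in mm, then the turn, a rotation vector about the tool's x, y, z in degrees. A call has 1 to 12 rows; each row is the pose to reach, as a shift and turn from the pose commanded when the call began, along the tool's axes at that moment; what a row does not reach only later rows make up. A row lasts 1/12 s, in which the tool goes at most 41.7 mm and 7.16 degrees, less where a joint would pass 70% of its speed; a pose out of reach is approached as far as the arm can. A call with a gripper value outside its range is refused whole. "claw" is the gripper's target within -1 to 1 (fully open at 1, half-way at 0, shut at -1), set as the call begins (left out, the last holds). The fingers move at their own pace and stop on an object; the grip force is fixed at half the most. Time passes only in rows, so rows that repeat a pose let the fingers close. It gives the time, the measured TCP pose, the force, the opening and the grip force at its end, in the units of the state.
- manip.state(): the state, without advancing time (a new reading comes with each control period).
- vision.grab_frame(name): name is "scene" or "top"; returns (picture, depth): 420x560x3 uint8, blue, green, red; 420x560 float32, m along the optical axis (not along the pixel's ray), 0 where there is no reading.
- vision.camera_info(name): a dict with "K" (3x3 intrinsics, pixels), "k1" (the pictures are not rectified: a ray, as slopes to the right and down, at radius r is drawn at 1 + k1 r^2 times it, then the intrinsics apply), "eye" and "orientation" of the camera in the world. Camera axes: x right, y down, z forward; pixel columns grow to the right and rows downward; lengths in m; the calibration is good to about 2 mm. A picture is of the moment at which its call begins. camera_info takes no time and is no camera call.
- order.job_done(): hands the job in; it is judged then, once.
The state is a dict: "time": time; "joint_pos": joint angles; "joint_vel": joint speeds; "joint_efforts": joint torques, N m; "tool_pos": TCP position; "tool_rot": TCP orientation; "contact_force": force on the tool from outside, world axes, zero at the start; "ft_torque": the same for the moment, N m; "gripper_width": opening from 0.0 (shut) to 1.0 (fully open); "grasp_force": force on a finger pad.
Only numpy, scipy, OpenCV 4.12 (cv2) and the standard library are available. Lean on these libraries where they do the work, as an engineer would, in place of code of your own. Each camera call takes 0.05 s, during which the arm holds its last target. There are 200 camera calls.

## Working session

There is one attempt and no reset: what is moved stays moved. The work goes in short steps, Python scripts to look and compute and a tool call to move; the robot and the scene stay as the last step left them, time stands still between calls to the robot, and variables do not carry over. Pictures are saved under pics/ and viewed, at most 10 in all, crops included, and the job is handed in when it is done.

Besides the shell and the picture viewer there is one more tool, called after "Emit:" as a command line: name --argument value ..., lists and objects as JSON in quotes. play_rows: Moves the arm, as the interface text tells. Its arguments: {"type":"object","properties":{"steps":{"type":"array"},"claw":{"type":"number"}},"required":["steps"]}

```bash
mkdir -p pics
python3 - <<'E'
from plant import manip, vision
import cv2,numpy as np
for n in("scene","top"):
    p,d=vision.grab_frame(n); cv2.imwrite(f"pics/{n}0.png",p); np.savez(f"{n}0.npz",p=p,d=d)
    print(vision.camera_info(n))
print(manip.state())
E
```

```text
{'K': array([[398.92181253,   0.        , 277.86647825],
       [  0.        , 398.92181253, 203.17527814],
       [  0.        ,   0.        ,   1.        ]]), 'k1': -0.1197563200270824, 'eye': array([-0.22705155,  0.62077156,  0.66050929]), 'orientation': array([ 0.21733454, -0.39644773,  0.78299467, -0.42721685])}
{'K': array([[454.80881999,   0.        , 276.37314103],
       [  0.        , 454.80881999, 211.3591214 ],
       [  0.        ,   0.        ,   1.        ]]), 'k1': 0.052684298553582726, 'eye': array([0.35050713, 0.11520084, 1.15187245]), 'orientation': array([ 0.04092811, -0.70269823,  0.7087226 , -0.0474591 ])}
{'time': 0.1, 'joint_pos': array([-1.21899497e+00,  5.33247490e-02,  1.61417492e+00, -1.41376322e-05,
        1.47598028e+00, -1.18968262e-01]), 'joint_vel': array([ 0.00174918, -0.00188868, -0.00424761,  0.00011366,  0.00046629,
       -0.00146244]), 'joint_efforts': array([ 6.16686302e-04, -3.94905138e+01, -3.71362925e+01, -7.70299016e-05,
        3.90779474e-03,  1.89211471e-05]), 'tool_pos': array([ 0.28330061, -0.55646918,  0.23015404]), 'tool_rot': array([-9.36440155e-04,  9.72424078e-01,  2.33217756e-01, -1.16596695e-04]), 'contact_force': array([-0.36259246, -0.20650006,  0.05322947]), 'ft_torque': array([ 0.05528528,  0.05315425, -0.01839768]), 'grasp_force': 0.0, 'gripper_width': 0.9984745527404867}
```

View pics/top0.png

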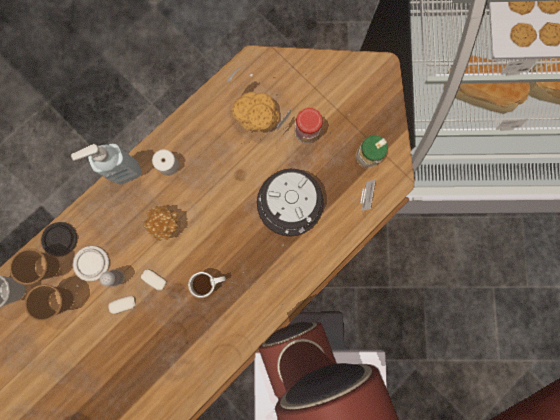

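View pics/scene0.png

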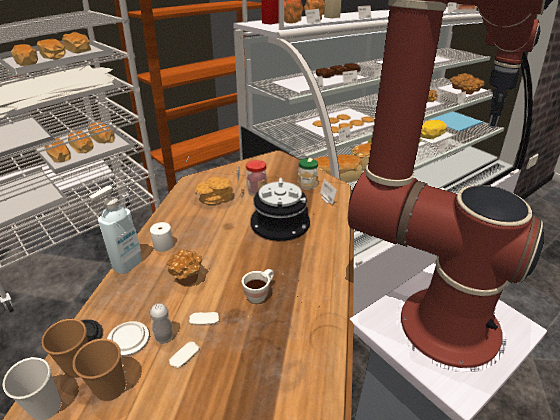

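The top view shows the grinder at about (291,200), with the lugged disc on it, the price card at (368,193) and the honey jar at (373,150). Next I'll enlarge the disc and measure it.

```bash
cat > h.py <<'E'
import numpy as np, cv2
from plant import manip, vision
from scipy.spatial.transform import Rotation as R
def cam(n):
    c=vision.camera_info(n); q=c["orientation"]
    return c["K"],c["k1"],c["eye"],R.from_quat([q[1],q[2],q[3],q[0]]).as_matrix()
def ray(n,px):
    K,k,e,M=cam(n)
    px=np.atleast_2d(px).astype(float)
    u=cv2.undistortPoints(px.reshape(-1,1,2),K,np.array([k,0,0,0])).reshape(-1,2)
    return e,np.c_[u,np.ones(len(u))]@M.T
def plane(n,px,z):
    e,d=ray(n,px); return e+d*((z-e[2])/d[:,2])[:,None]
def proj(n,X):
    K,k,e,M=cam(n)
    rv,_=cv2.Rodrigues(M.T)
    return cv2.projectPoints(np.atleast_2d(X).astype(float),rv,-M.T@e,K,np.array([k,0,0,0.]))[0].reshape(-1,2)
E
python3 - <<'E'
from h import *
p=np.load("top0.npz")["p"]
x0,y0=250,157;s=7
c=cv2.resize(p[y0:y0+82,x0:x0+82],None,fx=s,fy=s,interpolation=cv2.INTER_CUBIC)
cv2.imwrite("pics/crop0.png",c)
hsv=cv2.cvtColor(p,cv2.COLOR_BGR2HSV)
# disc: bright, low-saturation
m=((hsv[...,2]>110)&(hsv[...,1]<60)).astype(np.uint8)
m[:150]=0;m[245:]=0;m[:,:250]=0;m[:,332:]=0
m=cv2.morphologyEx(m,cv2.MORPH_CLOSE,np.ones((3,3),np.uint8))
n,l,st,ce=cv2.connectedComponentsWithStats(m)
i=1+np.argmax(st[1:,4]);print(st[1:],ce[1:])
cn=max(cv2.findContours((l==i).astype(np.uint8),0,1)[0],key=len)
P=plane("top",cn.reshape(-1,2),.103)[:,:2].astype(np.float32)
(cx,cy),r=cv2.minEnclosingCircle(P);print(cx,cy,r,cv2.fitEllipse(P))
# dark foot/housing: low saturation/dark
m2=((hsv[...,2]<70)|(m>0)).astype(np.uint8);m2[:150]=0;m2[250:]=0;m2[:,:240]=0;m2[:,340:]=0
m2=cv2.morphologyEx(m2,cv2.MORPH_CLOSE,np.ones((3,3),np.uint8))
cn2=max(cv2.findContours(m2,0,1)[0],key=cv2.contourArea)
print(cv2.minEnclosingCircle(cn2),cv2.fitEllipse(plane("top",cn2.reshape(-1,2),.0)[:,:2].astype(np.float32)))
# radial profile for notch
c0=np.array([cx,cy])
for rad in(.0525,):
  a=np.radians(np.arange(0,360,6));q=proj("top",np.c_[c0[0]+rad*np.cos(a),c0[1]+rad*np.sin(a),0*a+.103]).astype(np.float32)
  print([(int(t),int(v)) for t,v in zip(np.degrees(a)+.5,cv2.remap(hsv[...,2],q[:,0].reshape(-1,1),q[:,1].reshape(-1,1),1).ravel())])
for nm,b in dict(jar=(373,150),card=(368,193),redjar=(309,125)).items(): print(nm,plane("top",b,.05))
E
```

```text
[[ 266  172   51   53 2011]
 [ 259  197    2    5    8]
 [ 262  208    1    2    2]
 [ 265  214    1    2    2]
 [ 267  218    5    5    5]
 [ 276  225    1    1    1]
 [ 299  227    6    6   20]
 [ 285  229    4    5   15]
 [ 294  229    1    1    1]] [[291.42764794 196.85529587]
 [259.625      199.        ]
 [262.         208.5       ]
 [265.         214.5       ]
 [269.         220.        ]
 [276.         225.        ]
 [301.3        229.75      ]
 [286.73333333 231.06666667]
 [294.         229.        ]]
0.5096526741981506 0.06655588001012802 0.06716795265674591 ((0.5158520936965942, 0.0688544362783432), (0.1128794327378273, 0.12366817146539688), 127.7143325805664)
((289.8055114746094, 202.0255584716797), 33.43167495727539) ((0.5196599364280701, 0.06870072335004807), (0.16558866202831268, 0.17006124556064606), 60.06727600097656)
[(0, 204), (6, 205), (12, 203), (18, 201), (24, 203), (30, 206), (36, 201), (42, 203), (48, 203), (54, 205), (60, 206), (66, 158), (72, 215), (78, 156), (84, 194), (90, 204), (96, 203), (102, 207), (108, 206), (114, 208), (120, 213), (126, 212), (132, 67), (138, 80), (144, 202), (150, 194), (156, 174), (162, 141), (168, 129), (174, 98), (180, 80), (186, 77), (192, 81), (198, 80), (204, 65), (210, 70), (216, 152), (222, 101), (228, 81), (234, 88), (240, 103), (246, 106), (252, 130), (258, 171), (264, 188), (270, 188), (276, 202), (282, 206), (288, 206), (294, 206), (300, 207), (306, 205), (312, 204), (318, 206), (324, 163), (330, 201), (336, 191), (342, 205), (348, 205), (354, 204)]
jar [[ 0.64048403 -0.13669346  0.05      ]]
card [[ 0.53260881 -0.12082492  0.05      ]]
redjar [[0.70575248 0.02090464 0.05      ]]
```

View pics/crop0.png

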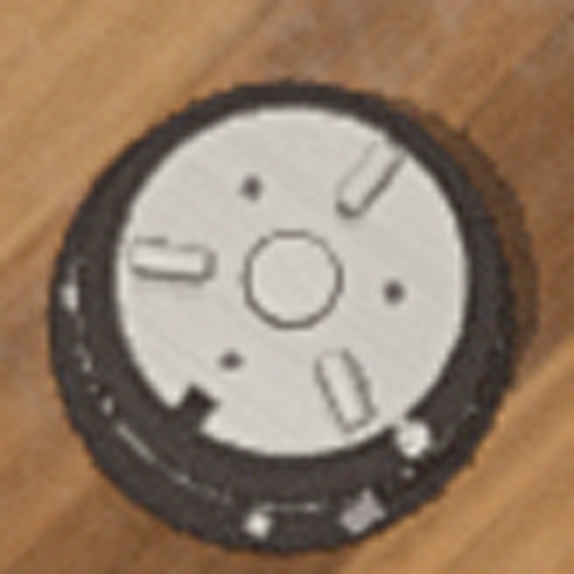

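The disc centre is at crop (292,280), the notch at (195,405), and the lugs at (345,390), (372,180) and (172,260). The bright square at (412,437) is the right distance from the axis to be the key post. I'll check that in the scene view and refine the centre.

Run:
```python
from h import *
f=lambda u,v:[250+(u+.5)/7-.5,157+(v+.5)/7-.5]
print("cap",plane("top",f(293,278.5),.109),"disc",plane("top",f(291.5,280),.103))
p=np.load("top0.npz")["p"];hsv=cv2.cvtColor(p,cv2.COLOR_BGR2HSV)
m=((hsv[...,2]>140)&(hsv[...,1]<60)).astype(np.uint8);m[:150]=0;m[240:]=0;m[:,:250]=0;m[:,332:]=0
m=cv2.morphologyEx(m,cv2.MORPH_OPEN,cv2.getStructuringElement(2,(9,9)))
cn=max(cv2.findContours(m,0,1)[0],key=cv2.contourArea).reshape(-1,2)
P=plane("top",cn,.103)[:,:2]
c=P.mean(0)
for _ in range(20):
    d=np.hypot(*(P-c).T);g=abs(d-np.median(d))<.003
    A=np.c_[2*P[g],np.ones(g.sum())];s=np.linalg.lstsq(A,(P[g]**2).sum(1),rcond=None)[0];c=s[:2]
print("disc fit",c,np.sqrt(s[2]+c@c),g.sum(),len(P))
K=plane("top",f(412,437),.094)[0,:2];N=plane("top",f(195,405),.103)[0,:2]
for q in(K,N): print(q,np.hypot(*(q-c)),np.degrees(np.arctan2(*(q-c)[::-1])))
for u,v in((345,390),(372,180),(172,260)):
    q=plane("top",f(u,v),.119)[0,:2];print("lug",np.hypot(*(q-c)),np.degrees(np.arctan2(*(q-c)[::-1])))
p=np.load("scene0.npz")["p"];x0,y0=240,165
I=cv2.resize(p[y0:y0+80,x0:x0+80],None,fx=7,fy=7,interpolation=cv2.INTER_CUBIC)
k=np.radians(218)
for X,col in(([*c,.109],(0,0,255)),([*K,.094],(0,255,0)),([*N,.103],(255,0,0)),([*c,.103],(0,255,255))):
    u,v=proj("scene",X)[0];cv2.circle(I,(int((u-x0+.5)*7),int((v-y0+.5)*7)),4,col,1)
a=np.radians(np.arange(0,360,10))
for u,v in proj("scene",np.c_[c[0]+.058*np.cos(a),c[1]+.058*np.sin(a),0*a+.103]):cv2.circle(I,(int((u-x0+.5)*7),int((v-y0+.5)*7)),2,(0,255,255),-1)
cv2.imwrite("pics/scrop.png",I)
```

```text
cap [[0.5164118  0.06968656 0.109     ]] disc [[0.51686404 0.06993165 0.103     ]]
disc fit [0.51705838 0.06992308] 0.05696006718581067 124 167
[0.46486034 0.02995026] 0.06574542819332918 -142.5554087435022
[0.47514566 0.10250687] 0.05308841437626367 142.1377882963573
lug 0.0425254452848035 -157.42992972888976
lug 0.040195394778342365 -40.82472494250269
lug 0.040107908076247284 83.95870915361209
```

View pics/scrop.png

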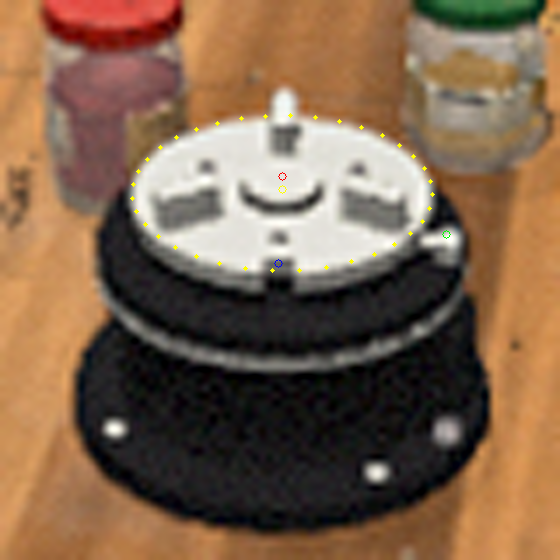

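The scene crop confirms the key post at (440,240). The projected rim and notch also line up. The disc centre is about (0.5168, 0.0698), the key is at 217.4° and the notch at 142.1°, so the disc needs about +75° counter-clockwise. I'll centre the open gripper over the axis, with its fingers between the lugs, and turn the wrist.

Emit:
play_rows --steps '[[[15, -14, 0, 0, 0, 0], [36, -33, 0, 0, 0, 0], [57, -52, 0, 0, 0, 0], [78, -72, 0, 0, 0, 0], [100, -92, 0, 0, 0, 0], [122, -112, 0, 0, 0, 0], [144, -132, 0, 0, 0, 0], [166, -152, 0, 0, 0, 0], [188, -172, 0, 0, 0, 0], [210, -192, 0, 0, 0, 0], [230, -210, 0, 0, 0, 0], [246, -226, 0, 0, 0, 0]]]' --claw 1

```text
time: 1.1
tool_pos: [0.4004, -0.2421, 0.2308]
tool_rot: [-0.0, 0.972, 0.234, -0.0]
contact_force: [0.0, 0.2, 0.7]
gripper_width: 1.002
grasp_force: 0.0
```

Emit:
play_rows --steps '[[[20, -18, 0, 0, 0, 0], [43, -39, 0, 0, 0, 0], [66, -60, 0, 0, 0, 1], [90, -82, 0, 0, 0, 1], [114, -104, 0, 0, 0, 2], [138, -126, 0, 0, 0, 2], [162, -148, 0, 0, 0, 3], [186, -170, 10, 0, 0, 4], [208, -192, 20, 0, 0, 5], [228, -212, 35, 0, 0, 5], [241, -222, 50, 0, 0, 5], [246, -226, 60, 0, 0, 5]]]'

```text
time: 2.1
tool_pos: [0.5164, 0.0711, 0.1692]
tool_rot: [-0.0, 0.981, 0.192, -0.001]
contact_force: [0.0, -0.4, -1.1]
gripper_width: 1.002
grasp_force: 0.0
```

```bash
cat > st.py <<'E'
from h import *
def st():
    s=manip.state();q=s["tool_rot"];M=R.from_quat([q[1],q[2],q[3],q[0]]).as_matrix()
    e=np.array([.5168,.0698])-s["tool_pos"][:2]
    print("t",s["time"],"pos",s["tool_pos"].round(4),"yang",np.degrees(np.arctan2(M[1,1],M[0,1])).round(2),"z",M[:,2].round(4),"F",s["contact_force"].round(2),"T",s["ft_torque"].round(3),"w",s["gripper_width"],"j",s["joint_pos"].round(3))
    print("err in tool mm",(M[:2,:2].T@e*1000).round(1))
if __name__=="__main__": st()
E
python3 st.py
```

```text
t 2.1 pos [0.5164 0.0711 0.1692] yang -67.86 z [-2.5e-03  5.0e-04 -1.0e+00] F [ 0.03 -0.43 -1.15] T [ 0.015  0.021 -0.006] w 1.0018252943796648 j [-0.006 -0.15   1.913  0.     1.38   1.178]
err in tool mm [-0.1  1.4]
```

Emit:
play_rows --steps '[[[0, 1, 8, 0, 0, 0], [0, 1, 20, 0, 0, 0], [0, 1, 32, 0, 0, 0], [0, 1, 44, 0, 0, 0], [0, 1, 54, 0, 0, 0], [0, 1, 60, 0, 0, 0], [0, 1, 64, 0, 0, 0], [0, 1, 67, 0, 0, 0], [0, 1, 70, 0, 0, 0], [0, 1, 72, 0, 0, 0], [0, 1, 72, 0, 0, 0]]]'

```text
time: 3.02
tool_pos: [0.5173, 0.0681, 0.0992]
tool_rot: [0.0, 0.982, 0.191, 0.0]
contact_force: [0.0, -0.3, 0.3]
gripper_width: 0.996
grasp_force: 0.0
```

Run:
```python
from st import *
p,d=vision.grab_frame("scene");st()
cv2.imwrite("pics/s1.png",cv2.resize(p[145:265,220:380],None,fx=5,fy=5,interpolation=cv2.INTER_CUBIC))
```

```text
t 3.0667 pos [0.5174 0.0681 0.0995] yang -68.02 z [ 3.e-04  0.e+00 -1.e+00] F [-0.11  0.17  1.21] T [-0.043  0.011 -0.03 ] w 1.0024243882108 j [-0.012 -0.074  1.968  0.     1.248  1.175]
err in tool mm [ 0.  -1.8]
```

View pics/s1.png

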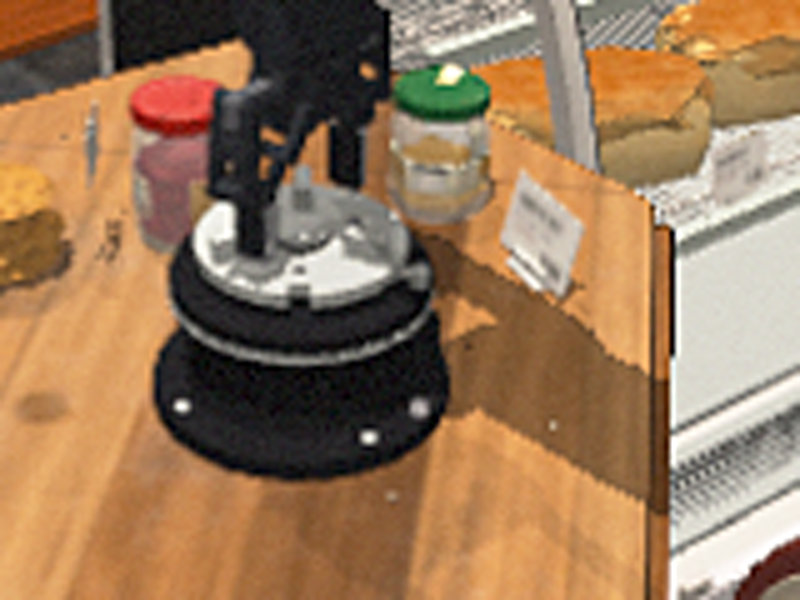

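The near finger stands just above the disc face at about (250,250), clear of the lugs, and the force is close to zero. Next I'll turn counter-clockwise, which is tool z negative.

Emit:
play_rows --steps '[[[0, -1, 3, 0, 0, -3], [0, -1, 3, 0, 0, -8], [0, -1, 3, 0, 0, -14], [0, -1, 3, 0, 0, -20], [0, -1, 3, 0, 0, -26], [0, -1, 3, 0, 0, -32], [0, -1, 3, 0, 0, -38], [0, -1, 3, 0, 0, -44], [0, -1, 3, 0, 0, -50], [0, -1, 3, 0, 0, -56], [0, -1, 3, 0, 0, -62], [0, -1, 3, 0, 0, -66]]]'

```text
time: 4.07
tool_pos: [0.5174, 0.0683, 0.0967]
tool_rot: [0.001, 0.718, 0.696, -0.0]
contact_force: [0.6, -1.2, -1.4]
gripper_width: 0.999
grasp_force: 1.3
```

Emit:
play_rows --steps '[[[0, 0, 0, 0, 0, -3], [0, 0, 0, 0, 0, -6], [0, 0, 0, 0, 0, -9], [0, 0, 0, 0, 0, -11], [0, 0, 0, 0, 0, -11], [0, 0, 0, 0, 0, -11]]]'

```text
time: 4.57
tool_pos: [0.5174, 0.0687, 0.0967]
tool_rot: [0.001, 0.65, 0.76, 0.0]
contact_force: [1.8, -1.5, -0.2]
gripper_width: 1.0
grasp_force: 1.2
```

Run:
```python
from st import *
p,d=vision.grab_frame("scene");st()
t,_=vision.grab_frame("top")
a=cv2.resize(p[155:235,230:310],None,fx=5,fy=5,interpolation=cv2.INTER_CUBIC)
b=cv2.resize(t[157:237,250:330],None,fx=5,fy=5,interpolation=cv2.INTER_CUBIC)
cv2.imwrite("pics/s2.png",np.hstack([a,b]))
```

```text
t 4.6167 pos [0.5173 0.0688 0.0966] yang 8.92 z [ 1.e-03 -5.e-04 -1.e+00] F [ 1.19 -1.35 -1.1 ] T [-0.315 -0.203 -0.075] w 0.9986665243035789 j [-1.000e-02 -7.100e-02  1.970e+00 -1.000e-03  1.242e+00 -1.660e-01]
err in tool mm [ 1.1 -0.3]
```

View pics/s2.png

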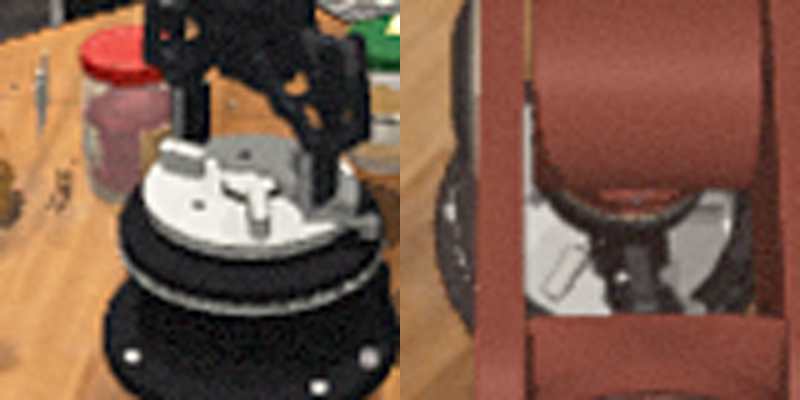

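In the left half, lug1 is at (185,150) and another lug at about (262,200). In the right half a lug top is at (567,270). The notch is hidden behind the finger, so I'll get the angle from the lugs.

Run:
```python
from h import *
c=np.array([.5168,.0698])
def a(n,u,v,x0,y0,z=.119):
    q=plane(n,[x0+(u+.5)/5-.5,y0+(v+.5)/5-.5],z)[0,:2]-c;print(n,np.hypot(*q),np.degrees(np.arctan2(*q[::-1])))
a("top",167,270,250,157); a("top",154,296,250,157); a("top",180,248,250,157)
a("scene",186,148,230,155);a("scene",260,188,230,155)
```

```text
top 0.04019446145293389 150.06059377218583
top 0.05357538318050843 150.8012349000484
top 0.028394433302918326 150.48563464098123
scene 0.037678185794709544 34.257785048667145
scene 0.029816713695222506 152.06836813333106
```

Lug2 is at about 150.5° and should be at 157.4°, so I'll turn 7° more. Then I'll back off, rise, and move aside to look.

Emit:
play_rows --steps '[[[0, 0, 0, 0, 0, -2], [0, 0, 0, 0, 0, -4], [0, 0, 0, 0, 0, -6], [0, 0, 0, 0, 0, -7], [0, 0, 0, 0, 0, -7], [0, 0, 0, 0, 0, -5], [0, 0, 0, 0, 0, 0], [0, 0, 0, 0, 0, 3], [0, 0, -10, 0, 0, 3], [0, 0, -30, 0, 0, 3], [0, 0, -55, 0, 0, 3], [0, 0, -65, 0, 0, 3]]]'

```text
time: 5.67
tool_pos: [0.5185, 0.0693, 0.1654]
tool_rot: [0.002, 0.669, 0.743, 0.002]
contact_force: [0.9, 0.0, 0.7]
gripper_width: 1.001
grasp_force: 0.0
```

Run:
```python
from st import *
p,d=vision.grab_frame("scene");st()
t,_=vision.grab_frame("top")
a=cv2.resize(p[155:235,230:310],None,fx=5,fy=5,interpolation=cv2.INTER_CUBIC)
b=cv2.resize(t[157:237,250:330],None,fx=5,fy=5,interpolation=cv2.INTER_CUBIC)
cv2.imwrite("pics/s3.png",np.hstack([a,b]))
```

```text
t 5.7167 pos [0.5195 0.0693 0.1668] yang 6.03 z [ 8.e-03  5.e-04 -1.e+00] F [ 1.39 -0.05  2.19] T [ 0.002 -0.035  0.026] w 0.9947870845313487 j [-1.000e-02 -1.480e-01  1.916e+00  1.000e-03  1.365e+00 -1.150e-01]
err in tool mm [ 0.8 -2.7]
```

View pics/s3.png

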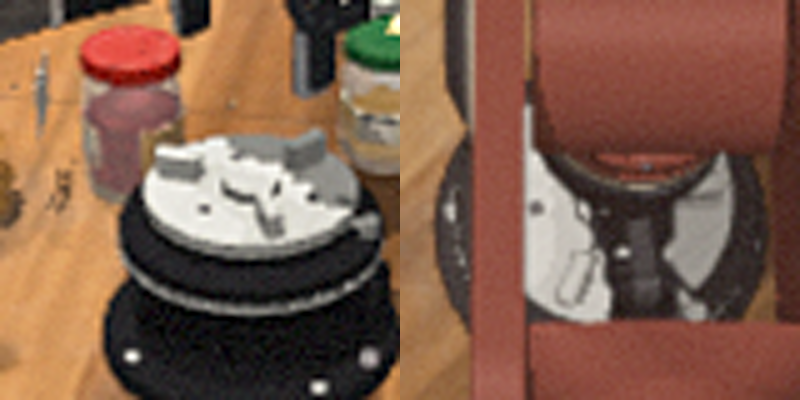

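The fingers are clear of the disc. I'll shift the arm aside to get a clear top view and close the fingers for pressing.

Emit:
play_rows --steps '[[[0, 0, -20, 0, 0, 0], [-15, 0, -40, 0, 0, 0], [-40, 0, -60, 0, 0, 0], [-70, 0, -60, 0, 0, 0], [-100, 0, -60, 0, 0, 0], [-130, 0, -60, 0, 0, 0], [-160, 0, -60, 0, 0, 0], [-190, 0, -60, 0, 0, 0], [-220, 0, -60, 0, 0, 0], [-240, 0, -60, 0, 0, 0], [-250, 0, -60, 0, 0, 0], [-250, 0, -60, 0, 0, 0]]]' --claw -1

```text
time: 6.77
tool_pos: [0.5424, -0.1809, 0.2198]
tool_rot: [-0.001, 0.67, 0.742, -0.0]
contact_force: [-0.0, 0.3, 0.0]
gripper_width: -0.005
grasp_force: 0.0
```

Run:
```python
from st import *
t,_=vision.grab_frame("top");st()
I=cv2.resize(t[157:239,250:332],None,fx=7,fy=7,interpolation=cv2.INTER_CUBIC)
cv2.imwrite("pics/s4.png",I)
```

```text
t 6.8167 pos [ 0.5425 -0.1796  0.2201] yang 5.91 z [-0.0018  0.0015 -1.    ] F [ 0.01  0.92 -0.01] T [-0.018 -0.014  0.03 ] w -0.0005119445206860164 j [-4.50e-01 -6.60e-02  1.75e+00  1.00e-03  1.46e+00 -5.54e-01]
err in tool mm [2.507e+02 1.000e-01]
```

View pics/s4.png

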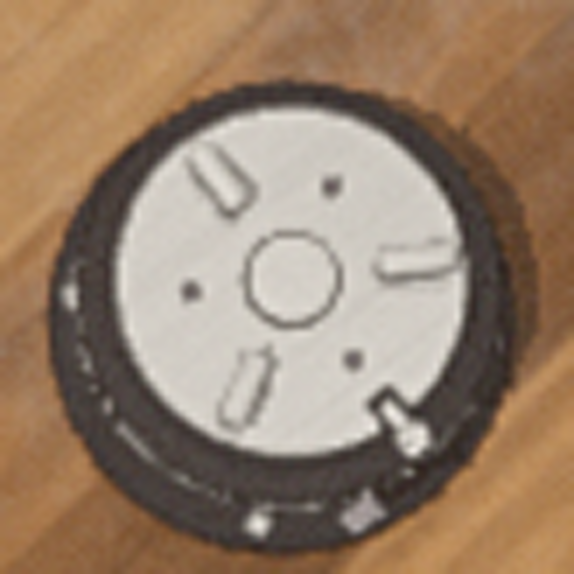

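The notch now surrounds the nib at about (388,405). The dots put the rotation at about 73°, roughly 1–2° short and inside the ±3 mm tolerance. I'll go back over the axis and press.

Emit:
play_rows --steps '[[[15, 0, 0, 0, 0, 0], [40, 0, 0, 0, 0, 0], [70, 0, 0, 0, 0, 0], [100, 0, 0, 0, 0, 0], [130, 0, 0, 0, 0, 0], [160, 0, 0, 0, 0, 0], [190, 0, 0, 0, 0, 0], [220, 0, 0, 0, 0, 0], [240, 0, 10, 0, 0, 0], [250, 0, 40, 0, 0, 0], [250, 0, 70, 0, 0, 0], [250, 0, 90, 0, 0, 0]]]'

```text
time: 7.82
tool_pos: [0.5144, 0.0722, 0.1287]
tool_rot: [-0.001, 0.668, 0.744, -0.001]
contact_force: [-0.7, -0.4, -0.9]
gripper_width: -0.002
grasp_force: 0.0
```

Emit:
play_rows --steps '[[[0, 0, 6, 0, 0, 0], [0, 0, 10, 0, 0, 0], [0, 0, 13, 0, 0, 0], [0, 0, 15, 0, 0, 0], [0, 0, 17, 0, 0, 0], [0, 0, 19, 0, 0, 0], [0, 0, 21, 0, 0, 0], [0, 0, 22, 0, 0, 0], [0, 0, 22, 0, 0, 0]]]'

```text
time: 8.57
tool_pos: [0.5169, 0.0689, 0.1092]
tool_rot: [-0.0, 0.669, 0.743, -0.0]
contact_force: [-0.8, 0.2, 0.3]
gripper_width: 0.001
grasp_force: 0.0
```

```bash
python3 st.py
```

```text
t 8.5667 pos [0.5169 0.0689 0.1092] yang 5.96 z [-1.e-04  0.e+00 -1.e+00] F [-0.75  0.17  0.34] T [ 0.023 -0.002  0.032] w 0.0007824350509169289 j [-0.01  -0.087  1.962  0.     1.267 -0.114]
err in tool mm [ 0.9 -0. ]
```

Just at the cap, with no force yet. I'll press slowly.

Emit:
play_rows --steps '[[[0, 0, 1, 0, 0, 0], [0, 0, 2, 0, 0, 0], [0, 0, 3, 0, 0, 0], [0, 0, 4, 0, 0, 0], [0, 0, 5, 0, 0, 0], [0, 0, 5, 0, 0, 0]]]'

```text
time: 9.07
tool_pos: [0.5171, 0.0689, 0.1056]
tool_rot: [0.0, 0.669, 0.743, -0.0]
contact_force: [-2.9, 0.7, 4.9]
gripper_width: 0.004
grasp_force: 3.0
```

```bash
python3 st.py
```

```text
t 9.0667 pos [0.5171 0.0689 0.1056] yang 5.97 z [-1.e-04 -2.e-04 -1.e+00] F [-2.87  0.74  4.92] T [-0.084  0.592  0.017] w 0.0037323232954454256 j [-0.01  -0.082  1.964 -0.     1.26  -0.114]
err in tool mm [ 0.9 -0.2]
```

Emit:
play_rows --steps '[[[0, 0, 1, 0, 0, 0], [0, 0, 2, 0, 0, 0], [0, 0, 3, 0, 0, 0], [0, 0, 4, 0, 0, 0], [0, 0, 4, 0, 0, 0]]]'

```text
time: 9.48
tool_pos: [0.5171, 0.0689, 0.1016]
tool_rot: [0.0, 0.669, 0.743, -0.0]
contact_force: [-3.4, -0.7, 6.1]
gripper_width: -0.0
grasp_force: 3.1
```

```bash
python3 st.py
```

```text
t 9.4833 pos [0.5171 0.0689 0.1016] yang 5.97 z [-1.e-04 -3.e-04 -1.e+00] F [-3.41 -0.69  6.12] T [-0.015  0.603  0.033] w -0.00028192338033069516 j [-0.01  -0.077  1.966 -0.     1.252 -0.114]
err in tool mm [ 0.9 -0.2]
```

Still only the 6–7 N drag, so it is going down over the key. I'll carry on to the hard stop.

Emit:
play_rows --steps '[[[0, 0, 1, 0, 0, 0], [0, 0, 2, 0, 0, 0], [0, 0, 2.5, 0, 0, 0], [0, 0, 2.5, 0, 0, 0]]]'

```text
time: 9.82
tool_pos: [0.5172, 0.0689, 0.1009]
tool_rot: [-0.0, 0.669, 0.743, -0.0]
contact_force: [-9.0, -0.5, 15.7]
gripper_width: -0.001
grasp_force: 7.7
```

```bash
python3 st.py
```

```text
t 9.8167 pos [0.5172 0.0689 0.1009] yang 5.98 z [-8.e-04 -4.e-04 -1.e+00] F [-9.02 -0.48 15.73] T [-0.091  1.548 -0.02 ] w -0.001481893056471761 j [-0.01  -0.075  1.966 -0.     1.251 -0.114]
err in tool mm [ 0.9 -0.4]
```

It hit the hard stop at TCP z = 0.101, which is the expected home height. I'll retreat straight up and aside, then check.

Emit:
play_rows --steps '[[[0, 0, -4, 0, 0, 0], [0, 0, -12, 0, 0, 0], [0, 0, -30, 0, 0, 0], [0, 0, -60, 0, 0, 0], [0, 0, -90, 0, 0, 0], [-20, 0, -115, 0, 0, 0], [-50, 0, -120, 0, 0, 0], [-85, 0, -120, 0, 0, 0], [-120, 0, -120, 0, 0, 0], [-155, 0, -120, 0, 0, 0], [-185, 0, -120, 0, 0, 0], [-200, 0, -120, 0, 0, 0]]]'

```text
time: 10.82
tool_pos: [0.5378, -0.133, 0.2181]
tool_rot: [0.001, 0.67, 0.742, -0.0]
contact_force: [-0.2, 0.2, 0.3]
gripper_width: -0.004
grasp_force: 0.0
```

Emit:
play_rows --steps '[[[-20, 0, 0, 0, 0, 0], [-40, 0, 0, 0, 0, 0], [-50, 0, 0, 0, 0, 0], [-50, 0, 0, 0, 0, 0], [-50, 0, 0, 0, 0, 0]]]'

```text
time: 11.23
tool_pos: [0.5429, -0.1792, 0.2177]
tool_rot: [-0.0, 0.669, 0.743, 0.0]
contact_force: [-0.4, -0.1, -0.8]
gripper_width: 0.001
grasp_force: 0.0
```

Run:
```python
from st import *
t,_=vision.grab_frame("top");p,_=vision.grab_frame("scene");st()
a=cv2.resize(p[165:245,240:320],None,fx=5,fy=5,interpolation=cv2.INTER_CUBIC)
b=cv2.resize(t[157:237,250:330],None,fx=5,fy=5,interpolation=cv2.INTER_CUBIC)
cv2.imwrite("pics/s5.png",np.hstack([a,b]))
```

```text
t 11.3333 pos [ 0.543  -0.1785  0.2177] yang 6.03 z [-2.e-04  6.e-04 -1.e+00] F [-0.28 -1.14  0.15] T [0.006 0.009 0.016] w 0.0008931940456559387 j [-4.480e-01 -6.500e-02  1.753e+00  1.000e-03  1.454e+00 -5.530e-01]
err in tool mm [2.497e+02 1.000e-01]
```

View pics/s5.png

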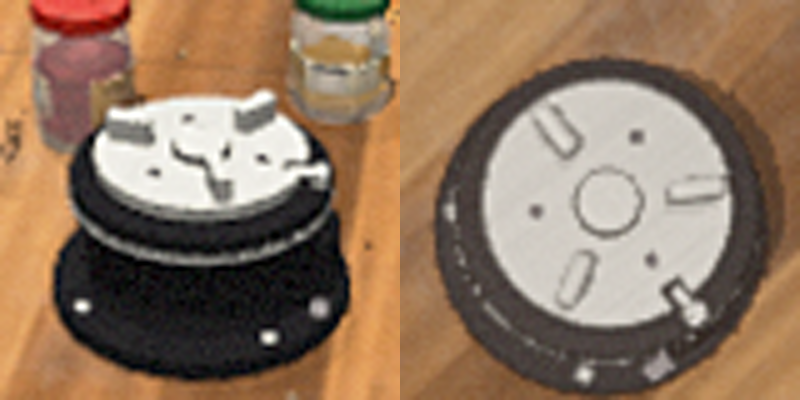

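In both views the disc sits low, level with the key post. The nib fills the notch at about (685,297) on the right and (305,165) on the left. The arm is clear of everything, so I'm handing in.

```bash
python3 -c "
from plant import order; print(order.job_done())"
```

```text
the job is handed in; nothing more can be done
None
```

The carrier is turned with its notch over the key and pressed to its hard stop, fully home; the arm is clear, no bystander was touched that I could see, and the job is handed in (no verdict was returned).

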